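# Pack dishes in a purge case, snap its lid shut and jack it up to the gas cup

### The arm

A 6-joint arm with a two-finger parallel gripper is mounted at the origin on a cart in front of the work surface, level with it; the furniture and walls round the work are solid. World frame = base frame: x ahead of the robot, y to its left, z up, the work surface at z = 0. Lengths are in m, angles in rad, forces in N, time in s.
With the tool pointing down it reaches from about 0.275 to 0.75 m from the base axis. Payload 10.2 kg.
Tool frame: the origin (TCP) lies midway between the tips of the shut fingers; the grasp point (between the pads) lies 19 mm behind it (env.hold_point_z is the distance from the TCP to the grasp point, in m); z points along the fingers, y is the line along which they close (so a half turn about z gives the same grasp; the last joint's range is limited). The gripper opens to 85 mm and grips with 20 to 120 N. Pads are 22 mm wide; open, the fingers measure 114 mm over their backs; the gripper's body (76 mm by 85 mm) begins 54 mm behind the grasp point. The pads swing forward as they close: fully open they stand 13 mm farther back than shut.
Start: joints at [1.114, 0.313, 1.498, -0, 1.331, -0.223], TCP at [0.122, 0.511, 0.231] pointing down, gripper open.
Joint ranges: [-2.94, 2.94], [-0.97, 2.17], [0.19, 2.56], [-1.23, 4.37], [0.02, 3.11], [-2.88, 2.88]. Speed limits (rad/s): [2.39, 2.39, 3.01, 3.14, 3.14, 3.14].

### API

Orientations are given as a unit quaternion [x, y, z, w].
In Python, from bench import env, kinematics, monitor, eyes, job gives the robot as it stands. The module is installed in compiled form; this text tells all that it offers. Calls block until the motion is done:
- env.reach(position, orientation): joint-space move of the TCP to a pose.
- env.movel(position, velocity=0.15, frame=None, guard=None): straight line of the TCP; frame=None keeps the orientation; velocity is the mean speed in m/s. With guard (N) it stops when the force on the tool has changed by that much, and returns True; else False.
- env.set_joints(angles): joint-space move.
- env.release() and env.close_gripper(effort=None): open the fingers fully, or close them until they stop; effort is the grip in N (None keeps the last).
- env.hold(seconds).
- kinematics.ik(position, orientation): joint angles nearest the present ones, or None.
- monitor.sense(): the state.
- eyes.grab_frame(name): name is "side" or "top"; returns a dict with "frame" (400x640x3 uint8, red, green, blue), "mtx" (3x3 intrinsics, pixels), "k1" (the pictures are not rectified: a ray, as slopes to the right and down, at radius r is drawn at 1 + k1 r^2 times it, then the intrinsics apply), "view" (4x4, takes a point from world to camera coordinates). Camera axes: x right, y down, z forward; pixel columns grow to the right and rows downward; lengths in m; the calibration is good to about 2 mm. A picture is of the moment at which its call begins. There is no depth.
A pose or a line that the arm cannot do raises env.MotionError and nothing moves.
- job.hand_in(): hands the job in; it is judged then, once.
The state is a dict: "clock": time; "joints": joint angles; "qvel": joint speeds; "joint_efforts": joint torques, N m; "position": TCP position; "ee_rot": TCP orientation; "contact_force": force on the tool from outside, world axes, zero at the start; "ft_torque": the same for the moment, N m; "finger_gap": opening from 0.0 (shut) to 1.0 (fully open); "gripper_force": force on a finger pad.
Only numpy, scipy, OpenCV 4.12 (cv2) and the standard library are available. Lean on these libraries where they do the work, as an engineer would, in place of code of your own. Each camera call takes 0.05 s, during which the arm holds its last target. There are 200 camera calls.

### The job

Put every petri dish that lies on the worktop flat into the open transfer case on the lab jack (two stacks between the steel rods, at most three high), then swing the case's clear lid over and press its front down until the catch snaps and the lid is fully shut. Then turn the jack's round knob clockwise to raise the case until its purge port just meets the sprung rubber cup above it and lifts the cup about 3 mm, without ramming the cup up to its stop, and leave it so. Do not disturb the vial, the white pot and the timer standing about.

Things in the scene. Friction and masses are not known exactly. Their poses are not given: they have to be found in the camera images.
- dish_0: Petri dish, 60 mm across, 13 mm high, round, clear, straight-sided; origin at the centre of its underside, z up. It starts flat on the worktop, left of the robot's centre line. The dishes are alike and stack flat on one another, 13 mm apart. Four to six of them are there.
- dish_1: Petri dish, 60 mm across, 13 mm high, round, clear, straight-sided; origin at the centre of its underside, z up. It starts flat on the worktop, left of the robot's centre line. The dishes are alike and stack flat on one another, 13 mm apart. Four to six of them are there.
- dish_2: Petri dish, 60 mm across, 13 mm high, round, clear, straight-sided; origin at the centre of its underside, z up. It starts flat on the worktop, left of the robot's centre line. The dishes are alike and stack flat on one another, 13 mm apart. Four to six of them are there.
- dish_3: Petri dish, 60 mm across, 13 mm high, round, clear, straight-sided; origin at the centre of its underside, z up. It starts flat on the worktop, left of the robot's centre line. The dishes are alike and stack flat on one another, 13 mm apart. Four to six of them are there.
- dish_4: Petri dish, 60 mm across, 13 mm high, round, clear, straight-sided; origin at the centre of its underside, z up. It starts flat on the worktop, left of the robot's centre line. The dishes are alike and stack flat on one another, 13 mm apart. Four to six of them are there.
- dish_5: Petri dish, 60 mm across, 13 mm high, round, clear, straight-sided; origin at the centre of its underside, z up. It starts flat on the worktop, left of the robot's centre line. The dishes are alike and stack flat on one another, 13 mm apart. Four to six of them are there.
- tray (a point): Centre of the case's inner floor, 66 mm up with the jack down; rises with it. x points away from the robot to the hinge, y left, z up. Grey metal tray, inside 136 (x) by 142 mm (y), rim 14 mm above the floor. Its two stack places are at y = +35 and -35 mm, each between four steel rods (6 mm, round tops 34 mm above the floor) at 23.5 in x, 28 mm in y from its centre; a dish has 5 mm of play.
- lid_hinge (a point): Middle of the hinge line of the case's lid, at the far edge of the tray (70 mm beyond the tray's centre, 14 mm above its floor). Its axes turn with the lid; its y axis is the hinge axis.
- lid_lip (a point): Top of the thumb lip (44 mm wide, 8 mm deep, 7 mm thick) in the middle of the lid's front edge, 145 mm from the hinge line; axes turn with the lid. The lid is a clear cover with a dark frame, 144 mm deep, 150 mm wide, 40 mm high (50 mm of room above the tray's floor): its top panel lies 40 mm above the hinge line when shut, and faces away from the robot when it stands open.
- lid (a joint): Lid angle, rad: 0 fully shut, 1.5 to 1.65 (upright) at the start, at most 1.75. A friction hinge holds it where it is left (2 to 4 N at the lip moves it). Near shut the tongue at its front meets a ball catch: it stops 0.08 rad ajar (12 mm at the front) and needs about 10 N down on the lip or front edge to snap past; then it holds.
- knob (a joint): Turn of the jack's black fluted round knob, rad, 0 with the jack right down; it grows clockwise seen from above, 8 at most. Each radian raises platform and case 2.5 mm. It turns stiffly (about 0.15 N m) and stays where it is left.
- knob_top (a point): Centre of the top of the knob (45 mm across, 26 mm high, vertical axis), 125 mm nearer the robot than the tray's centre. It does not rise with the case. Its top is 108 mm over the worktop, lower than the shut lid (120 mm, and more as the case rises); the lid's lip ends 46 mm from its axis.
- port (a point): Centre of the top face of the purge port, a 30 mm steel flange on an elbow out of the tray's right wall; it rises with the case.
- cup_rim (a point): Centre of the lower rim of the black rubber cup, 28 mm across, on the nozzle right above the port. At the start it hangs 4 to 8 mm above the port. It is sprung and slides up its stem when the port pushes it.
- cup (a joint): How far the port has lifted the cup, m: 0 hanging free, 0.012 at its upper stop.
- vial: Bystander: capped vial, 28 mm across, 59 mm high, origin under its centre. (Left of the dishes a fixed tissue box, 92 mm high, begins 0.335 m to the left of the base and 0.633 m ahead.)
- pot: Bystander: white screw pot with a lid, 64 mm across, 66 mm high, origin under its centre.
- timer: Bystander: bench timer 32 x 66 x 54 mm, origin under its centre. In front of it, 0.485 m ahead of the robot's base and 0.137 m to its right, stands the rod of a fixed pipette stand, 280 mm high; the stand's arm runs from there, 190 mm up, to a pipette 0.42 m ahead and 0.05 m to the left. Pass over or behind it.
- jack: The lab jack's grey base plate, fixed to the worktop; origin on the worktop under the tray's centre, axes parallel to the tray's. A gas post, 16 mm thick and 190 mm high, stands at x = 50, y = -168 mm; from it the nozzle with the cup hangs at x = 20, y = -122 mm, 92 to 180 mm over the worktop. Nothing is above the tray itself.
There are look-alikes about, which are no part of the job. What is shaped like the dish_4 but red is not meant.

How it is judged:
On the way, in this order (a step that is already met when the one before it is completed fails the run):
1. every dish lies flat in the case (x of dish_0 in the frame of tray between -0.04 and 0.04 m and y of dish_0 in the frame of tray between -0.046 and 0.046 m and z of dish_0 in the frame of tray between -0.006 and 0.032 m and angle between each of dish_0, dish_1, dish_2, dish_3, dish_4, dish_5's own z axis and vertical below 0.15 rad and x of dish_1 in the frame of tray between -0.04 and 0.04 m and y of dish_1 in the frame of tray between -0.046 and 0.046 m and z of dish_1 in the frame of tray between -0.006 and 0.032 m and x of dish_2 in the frame of tray between -0.04 and 0.04 m and y of dish_2 in the frame of tray between -0.046 and 0.046 m and z of dish_2 in the frame of tray between -0.006 and 0.032 m and x of dish_3 in the frame of tray between -0.04 and 0.04 m and y of dish_3 in the frame of tray between -0.046 and 0.046 m and z of dish_3 in the frame of tray between -0.006 and 0.032 m and x of dish_4 in the frame of tray between -0.04 and 0.04 m and y of dish_4 in the frame of tray between -0.046 and 0.046 m and z of dish_4 in the frame of tray between -0.006 and 0.032 m and x of dish_5 in the frame of tray between -0.04 and 0.04 m and y of dish_5 in the frame of tray between -0.046 and 0.046 m and z of dish_5 in the frame of tray between -0.006 and 0.032 m), for 0.3 s.
2. the lid is pressed shut past its catch, before the case is raised to the cup (value of joint lid below 0.03 rad and value of joint cup below 0.0008 m), for 0.3 s.
3. the port has lifted the cup by 1 mm or more (value of joint cup above 0.001 m), for 0.2 s.
At the end, for the whole second after the job is handed in: Every dish present lies flat in the case (within 40 mm in x and 46 mm in y of the tray's centre, at most three high, tilt under 0.15 rad); the lid is shut past its catch (under 0.03 rad); the port holds the cup lifted by 1 to 6 mm, at rest (all of step 1 and value of joint lid below 0.03 rad and value of joint cup between 0.001 and 0.006 m and velocity of joint cup below 0.002 m/s); the robot touches nothing.
It fails at once if the cup is rammed up towards its stop (lifted more than 9 mm) (value of joint cup above 0.009 m).
It fails at once if a bystander (vial, pot or timer) is pushed more than 3 cm or tipped (distance of any of vial, pot, timer from where it was at the start of the episode above 0.03 m or angle between any of vial, pot, timer's own z axis and vertical above 0.5 rad).
Of dish_0, dish_1, dish_2, dish_3, dish_4, dish_5 only 4 to 6 are there at a start; the rules pass over those that are not, and their reading is None.
At some moment in a run one of dish_0, dish_1, dish_2, dish_3, dish_4, dish_5 may be knocked a few centimetres aside while the robot is not near it.
Once in a run the grip may slacken for a moment while it holds something.
It also fails if it takes over 210 s, if anything falls off the work surface, if the arm or the gripper's body presses on something with over 40 N, if the wrist force passes 120 N, or if a joint passes its speed limit or range.

## Working session

There is one attempt and no reset: what is moved stays moved. The work goes in short steps, each a Python script; the robot and the scene stay as the last script left them, time stands still between calls to the robot, and variables do not carry over. Pictures are saved under pics/ and viewed, at most 14 in all, crops included, and the job is handed in when it is done.

```bash
mkdir -p pics; python3 - <<'E'
from bench import env, kinematics, monitor, eyes, job
import cv2,numpy as np
for n in("top","side"):
    f=eyes.grab_frame(n); cv2.imwrite(f"pics/{n}0.png",f["frame"][:,:,::-1]); print(n,f["mtx"].tolist(),f["k1"],np.round(f["view"],4).tolist())
s=monitor.sense();print(s)
E
```

```text
top [[489.09921061292164, 0.0, 314.504058852321], [0.0, 489.09921061292164, 196.1730633113537], [0.0, 0.0, 1.0]] 0.050987666664140674 [[-0.0284, -0.9994, -0.0191, 0.0223], [-0.9908, 0.0307, -0.1319, 0.5664], [0.1324, 0.0152, -0.9911, 1.4387], [0.0, 0.0, 0.0, 1.0]]
side [[510.2124309516305, 0.0, 321.16324960032017], [0.0, 510.2124309516305, 192.70823574017322], [0.0, 0.0, 1.0]] -0.15417972055159654 [[0.9141, -0.4055, 0.0092, -0.5065], [-0.2266, -0.5294, -0.8175, 0.2253], [0.3364, 0.7452, -0.5758, 1.823], [0.0, 0.0, 0.0, 1.0]]
{'clock': 0.1, 'joints': array([ 1.11361326e+00,  3.13355335e-01,  1.49832746e+00,  1.85779364e-05,
        1.33100958e+00, -2.23410192e-01]), 'qvel': array([ 0.00046355, -0.0007594 , -0.00272957,  0.000819  ,  0.00100028,
        0.0005881 ]), 'joint_efforts': array([ 4.00830206e-03, -4.12895823e+01, -2.60141587e+01, -7.17926105e-05,
        2.94971091e-03, -6.91971127e-05]), 'position': array([0.12152899, 0.51051464, 0.23082478]), 'ee_rot': array([ 1.16622638e-01,  9.93176146e-01, -5.15316917e-04, -1.92029416e-04]), 'contact_force': array([ 0.12859362, -0.08441511, -0.11999179]), 'ft_torque': array([ 0.03812829,  0.02563477, -0.02275492]), 'gripper_force': 0.0, 'finger_gap': 0.9968426445192083}
```

View pics/top0.png

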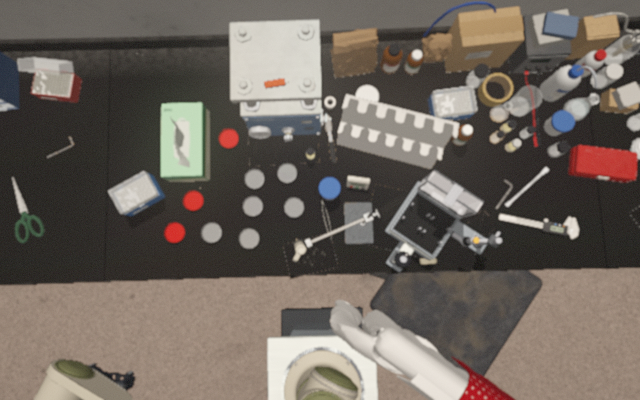

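View pics/side0.png

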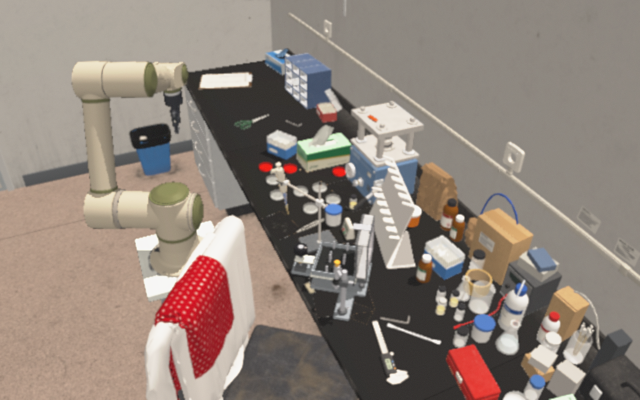

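The top view shows six clear grey discs, at (254,179), (287,173), (253,206), (293,207), (211,232) and (249,238). Things that could be mistaken for them:
- Red discs at (229,138), (193,200) and (175,232).
- A blue lid, the pot, at (329,188).
- A small vial at (310,154).

The case is at about (430,220), with the knob near (402,256). Next I'll take close crops.

```bash
cat > h.py <<'E'
import cv2,numpy as np
from bench import env, kinematics, monitor, eyes, job
from scipy.spatial.transform import Rotation as R
def dist(f): return np.array([f["k1"],0,0,0,0.])
def ray(f,px):
    n=cv2.undistortPoints(np.array(px,float).reshape(-1,1,2),f["mtx"],dist(f),None).reshape(-1,2)
    V=np.array(f["view"]);d=np.c_[n,np.ones(len(n))]@V[:3,:3]
    return -V[:3,:3].T@V[:3,3],d
def plane(f,px,z):
    o,d=ray(f,px);return o+d*((z-o[2])/d[:,2])[:,None]
def proj(f,P):
    V=np.array(f["view"]);return cv2.projectPoints(np.array(P,float).reshape(-1,1,3),V[:3,:3],V[:3,3],f["mtx"],dist(f))[0].reshape(-1,2)
def dishes(f,z=0.013,box=(190,290,150,320)):
    """grey, unsaturated round blobs in the dish area -> pixel, world xy"""
    r0,r1,c0,c1=box;im=f["frame"];hsv=cv2.cvtColor(im,cv2.COLOR_RGB2HSV)
    m=((hsv[...,2]>75)&(hsv[...,1]<70)).astype(np.uint8)
    k=np.zeros_like(m);k[r0:r1,c0:c1]=1
    n,l,st,c=cv2.connectedComponentsWithStats(m*k)
    return [(c[i],st[i,2:5]) for i in range(1,n) if st[i,4]>120]
E
python3 - <<'E'
from h import *
f=eyes.grab_frame("top")
for c,s in dishes(f,box=(160,255,195,312)): print(np.round(c,1),s,np.round(plane(f,[c],0.013)[0],4))
im=f["frame"][:,:,::-1]
cv2.imwrite("pics/c1.png",cv2.resize(im[125:275,165:345],None,fx=4.4,fy=4,interpolation=cv2.INTER_CUBIC))
cv2.imwrite("pics/c2.png",cv2.resize(im[160:280,375:515],None,fx=5,fy=5,interpolation=cv2.INTER_CUBIC))
s=eyes.grab_frame("side")["frame"][:,:,::-1]
cv2.imwrite("pics/c3.png",cv2.resize(s[150:330,250:430],None,fx=3.3,fy=3.3,interpolation=cv2.INTER_CUBIC))
E
```

```text
[202.3 170.4] [ 16  22 315] [0.6612 0.351  0.013 ]
[286.8 172.7] [ 21  21 352] [0.646  0.0893 0.013 ]
[254.  178.4] [ 21  22 361] [0.6312 0.1912 0.013 ]
[252.3 205.9] [ 22  21 366] [0.5459 0.1975 0.013 ]
[293.6 207. ] [ 22  21 361] [0.5386 0.0709 0.013 ]
[211.1 232.2] [ 23  22 374] [0.4693 0.3237 0.013 ]
[248.6 238.1] [ 22  21 374] [0.4478 0.2097 0.013 ]
[301.7 245.5] [ 19  18 248] [0.4205 0.0488 0.013 ]
```

View pics/c1.png

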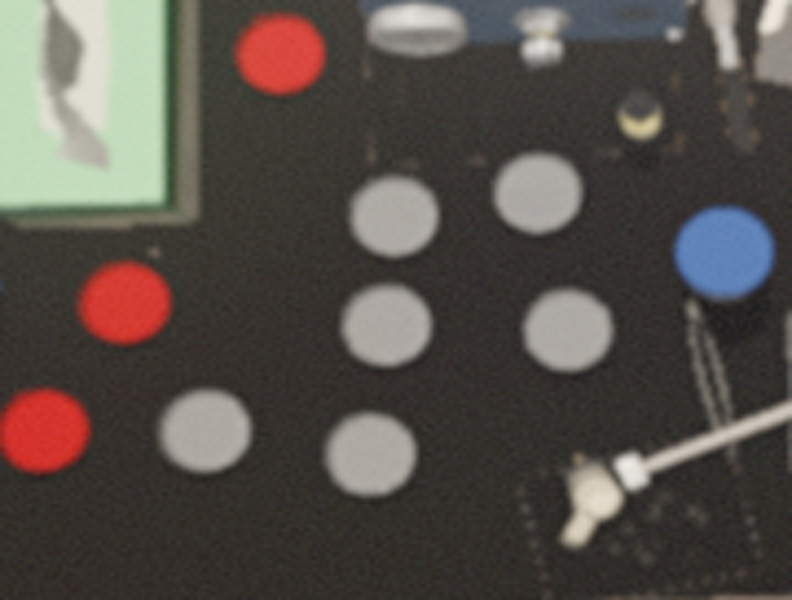

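View pics/c2.png

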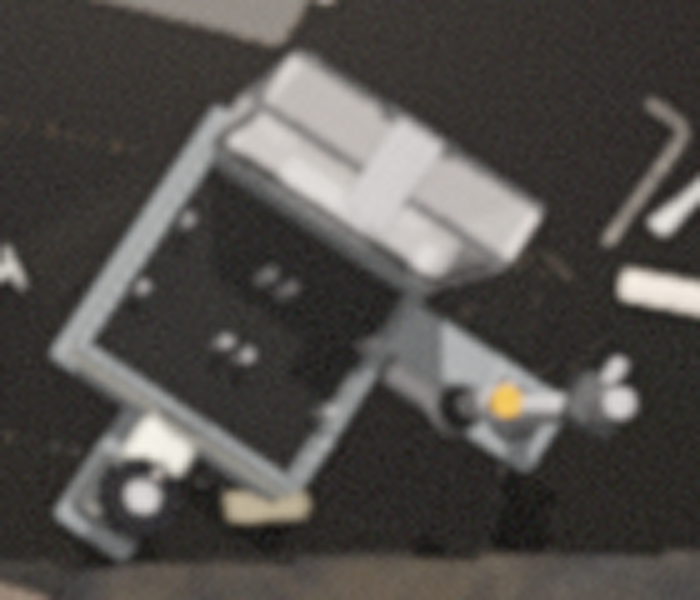

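View pics/c3.png

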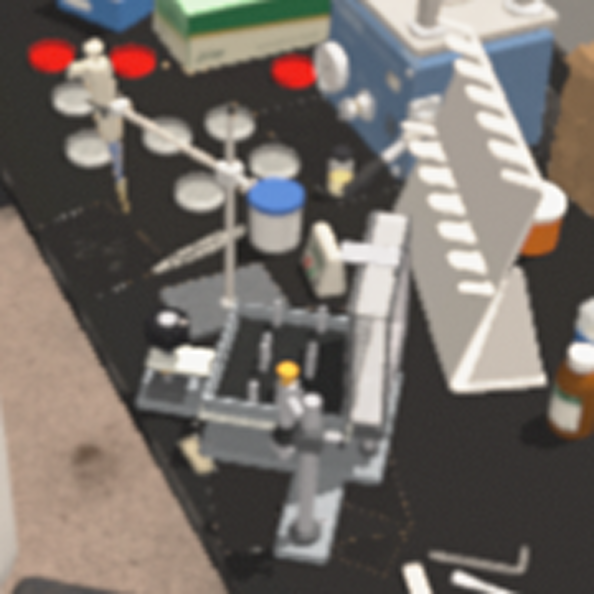

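The crops confirm the six clear dishes. The red and blue round things are not part of the job. The tray's rod tops, at (375+px/5, 160+py/5), are clear enough to fit its pose. The knob is at (403,259) and the cup at about (466,241). Now I'll fit the tray pose and the arm geometry so I can check forearm clearances.

```bash
cat > m.py <<'E'
from h import *
from scipy.optimize import least_squares
f=eyes.grab_frame("top");g=eyes.grab_frame("side")
px=np.array([[188,220],[143,288],[265,275],[290,290],[225,342],[247,355],[325,412]])/5+[375,160]
W=plane(f,px-0.1,0.100)[:,:2]
L=np.array([[23.5,63],[-23.5,63],[23.5,7],[23.5,-7],[-23.5,7],[-23.5,-7],[-23.5,-63]])/1e3
def T(p,q): c,s=np.cos(p[2]),np.sin(p[2]);return q@np.array([[c,s],[-s,c]])+p[:2]
r=least_squares(lambda p:(T(p,L)-W).ravel(),[.42,-.28,-.5]);print("tray",r.x,np.round(r.fun.reshape(-1,2)*1e3,1).tolist())
k=plane(f,[np.array([140,495])/5+[375,160]],.108)[0];print("knob seen",k,"pred",T(r.x,np.array([[-.125,0]])))
cr=plane(f,np.array([[52,352],[290,495]])/5+[375,160],.08);print("rim corners",cr.round(4).tolist(),"pred",T(r.x,np.array([[-.07,.073],[-.07,-.073]])))
# things in side view by rays for heights: pipette top
print("pip px z",[(z,proj(g,[[.42,.05,z]])[0].round(0).tolist()) for z in(.19,.25,.3)])
print("pot",plane(f,[[329.5,188]],.066)[0],"timer",plane(f,[[358,183]],.05)[0],"vial",plane(f,[[310,151.5]],.059)[0])
# arm geometry
A=[];B=[]
for p in [(.3,.2,.1),(.5,.1,.1),(.6,-.1,.3),(.45,-.3,.2)]:
  for t in (0,.3,-.3):
    j0=np.arctan2(p[1],p[0])
    q=R.from_euler('zy',[j0,np.pi+t])
    j=kinematics.ik(list(p),q.as_quat().tolist())
    if j is None: continue
    if t==0: print(p,np.round(j,3),"lat",np.round(np.hypot(p[0],p[1])*np.sin(j0-j[0]),4))
    if t==0 and abs(j[3])<.05:
      a,b,c=j[1],j[1]+j[2],j[1]+j[2]+j[4]; l=np.hypot(p[0],p[1])*np.cos(j0-j[0])
      A+=[[np.sin(a),np.sin(b),0],[np.cos(a),np.cos(b),1]];B+=[l,p[2]]
print(np.linalg.lstsq(np.array(A),np.array(B),rcond=None)[:2], env.hold_point_z)
E
python3 m.py
```

```text
tray [ 0.47142761 -0.31156118 -0.63625723] [[0.4, 0.9], [0.9, 1.1], [-0.0, -2.3], [0.6, -0.0], [-0.3, 0.7], [-0.9, 1.5], [-0.7, -1.8]]
knob seen [ 0.37172267 -0.23901088  0.108     ] pred [[ 0.37088694 -0.23728753]]
rim corners [[0.4549, -0.1973, 0.08], [0.3695, -0.3286, 0.08]] pred [[ 0.45850065 -0.21125219]
 [ 0.37174902 -0.32868368]]
pip px z [(0.19, [283.0, 179.0]), (0.25, [283.0, 165.0]), (0.3, [282.0, 153.0])]
pot [ 0.58604936 -0.04006485  0.066     ] timer [ 0.60091057 -0.12615484  0.05      ] vial [0.69997094 0.01488986 0.059     ]
(0.3, 0.2, 0.1) [ 0.26   0.132  2.122 -0.     0.888 -0.723] lat 0.1163
(0.5, 0.1, 0.1) [-0.033  0.426  1.709 -0.     1.006 -1.406] lat 0.1163
(0.6, -0.1, 0.3) [-0.358  0.472  1.094  0.     1.576 -2.093] lat 0.1163
(array([ 0.46187253,  0.37408531, -0.11851465]), array([0.00041614])) 0.0187
```

Tray is at (0.471, -0.312), yaw -0.636, with 1–2 mm residuals. I'll write the pick and place routine and run it on the first dish.

```bash
cat > p.py <<'E'
from h import *
TR=np.array([.4714,-.3116]);YAW=-.636
c,s=np.cos(YAW),np.sin(YAW);RT=np.array([[c,-s],[s,c]])
tw=lambda x,y:TR+RT@[x,y]
ZG=-0.002;ZT=.34
def quat(phi,p,z=.1,extra=0):
    """tool down, fingers closing along world angle phi, j6 nearest 0"""
    r=np.hypot(*p);j1=np.arctan2(p[1],p[0])-np.arcsin(.1163/r)
    a=phi+np.pi/2;j6=np.pi/2+j1-a;a+=np.pi*np.round(j6/np.pi)
    return [np.cos(a/2),np.sin(a/2),0,0]
OBST=[]
def best_phi(p,others):
    bst=None
    for phi in np.arange(0,np.pi,.05):
        u=np.array([np.cos(phi),np.sin(phi)]);n=np.array([-u[1],u[0]]);cl=1
        for o,r in others:
            d=np.array(o)-p
            for sg in(1,-1):
                x=d@u*sg;y=abs(d@n)
                cl=min(cl,np.hypot(max(28-x*1e3,0,x*1e3-58),max(y*1e3-12,0))/1e3-r)
        if bst is None or cl>bst[1]+.001: bst=(phi,cl)
    return bst
def find():
    f=eyes.grab_frame("top")
    D=[]
    for cc,st in dishes(f,box=(140,262,165,340)):
        w=plane(f,[cc],.010)[0][:2]
        if abs(st[0]-st[1])<=4 and 300<st[2]<430 and not(w[0]>.62 and w[1]>.3): D.append(w)
    h=cv2.cvtColor(f["frame"],cv2.COLOR_RGB2HSV)
    m=(((h[...,0]<8)|(h[...,0]>172))&(h[...,1]>150)).astype(np.uint8);m[:,300:]=0;m[:100]=0;m[260:]=0
    n,l,st,ce=cv2.connectedComponentsWithStats(m)
    red=[plane(f,[ce[i]],.010)[0][:2] for i in range(1,n) if st[i,4]>150]
    return f,D,red
def S(): return monitor.sense()
def place(k,zg=ZG):
    """held dish into slot k: stack k%2, level k//2"""
    p=tw(0,.035 if k%2==0 else -.035);q=quat(YAW,p)
    env.reach([*p,ZT],q)
    g=S()["finger_gap"];print("gap over tray",round(g,3))
    if g<.5: return False
    zt=zg+.066+.013*(k//2)+.001
    env.movel([*p,zt+.045],.3)
    hit=env.movel([*p,zt],.06,guard=8)
    print("hit",hit,"z err mm",round((S()["position"][2]-zt)*1e3,1))
    env.release();env.movel([*p,zt+.07],.2);env.movel([*p,ZT],.35)
    return True
def pick(p,others):
    phi,cl=best_phi(p,others);q=quat(phi,p)
    print("pick",p.round(4),"phi",round(phi,2),"clear",round(cl,4))
    env.reach([*p,.25],q);env.movel([*p,.05],.3)
    if env.movel([*p,ZG],.08,guard=8): print("guard at",S()["position"])
    env.close_gripper(40);g=S();print("grip",round(g["finger_gap"],3),g["gripper_force"],g["contact_force"].round(1))
    env.movel([*p,.1],.15);env.movel([*p,ZT],.35)
    return S()["finger_gap"]>.5
FIX=[((.586,-.040),.032),((.601,-.126),.037),((.70,.015),.014),((.42,.05),.02)]
E
python3 - <<'E'
from p import *
f,D,red=find();print(np.round(D,4).tolist(),np.round(red,3).tolist())
for d in D:print(d.round(3),best_phi(d,[(o,.03) for o in D+red if o is not d]+FIX))
i=np.argmax([d[1] for d in D]);d=D[i]
print(pick(d,[(o,.03) for o in D+red if o is not d]+FIX),S()["clock"])
f=eyes.grab_frame("side");cv2.imwrite("pics/s1.png",cv2.resize(f["frame"][60:260,150:400,::-1],None,fx=3,fy=3))
E
```

```text
[[0.6465, 0.0896], [0.6318, 0.1917], [0.5465, 0.1978], [0.5389, 0.0712], [0.4695, 0.3242], [0.4479, 0.21]] [[0.761, 0.27], [0.569, 0.38], [0.473, 0.437]]
[0.647 0.09 ] (np.float64(0.9), np.float64(0.0342744674572293))
[0.632 0.192] (np.float64(0.9500000000000001), np.float64(0.030958692233099043))
[0.546 0.198] (np.float64(1.1500000000000001), np.float64(0.03837749157945239))
[0.539 0.071] (np.float64(1.0), np.float64(0.04038151636337464))
[0.47  0.324] (np.float64(2.6), np.float64(0.05607447521842619))
[0.448 0.21 ] (np.float64(2.0500000000000003), np.float64(0.03848911243145847))
pick [0.4695 0.3242] phi 2.6 clear 0.0561
grip 0.669 42.33179464470595 [-3.1 -1.2  8. ]
True 5.4917
```

View pics/s1.png

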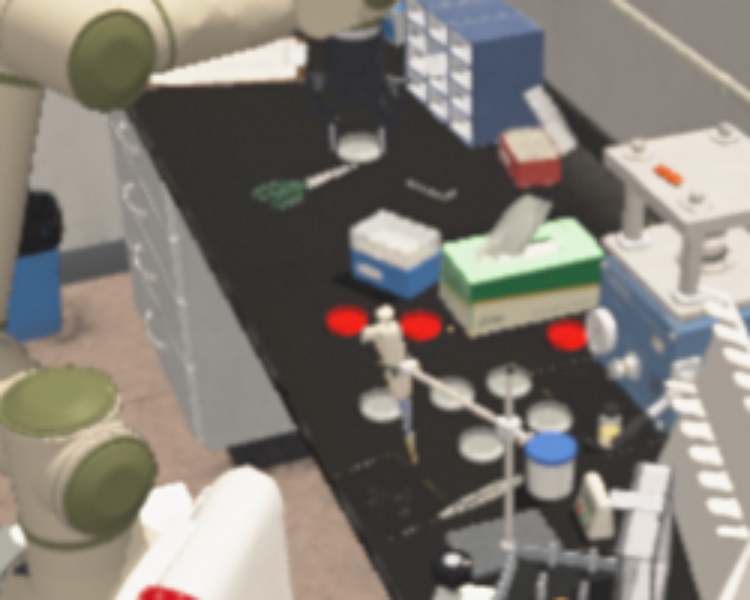

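The clear dish is held flat at the fingertips, at about (360,145) in the crop. Now I'll place it.

```bash
python3 - <<'E'
from p import *
print(place(0),S()["clock"])
f,D,red=find();print(len(D))
a=f["frame"][160:280,375:515,::-1];cv2.imwrite("pics/t1.png",cv2.resize(a,None,fx=4,fy=4,interpolation=cv2.INTER_CUBIC))
E
sed -i 's/^ZG=-0.002/ZG=-0.001/' p.py
```

```text
gap over tray 0.665
hit True z err mm -0.1
True 11.0
5
```

View pics/t1.png

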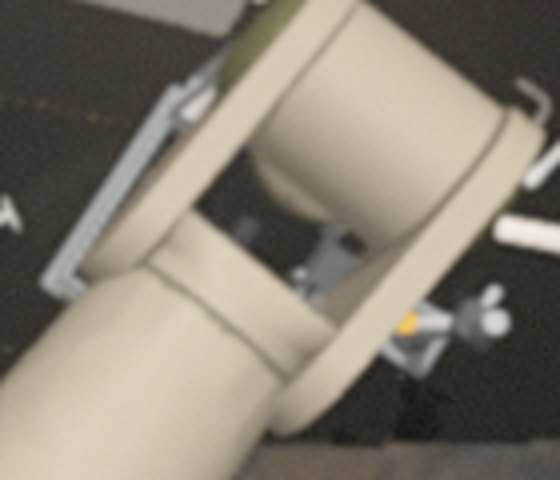

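The arm hides the tray in this view. I'll pick the next dish and look at the tray while the arm is away.

```bash
python3 - <<'E'
from p import *
f,D,red=find()
i=np.argmin([d[0] for d in D]);d=D[i]
print(pick(d,[(o,.03) for o in D+red if o is not d]+FIX),S()["clock"])
f=eyes.grab_frame("top")
a=f["frame"][160:280,375:515,::-1];cv2.imwrite("pics/t2.png",cv2.resize(a,None,fx=4,fy=4,interpolation=cv2.INTER_CUBIC))
E
```

```text
pick [0.4479 0.2099] phi 1.45 clear 0.0618
grip 0.665 41.100444125477225 [-3.3 -1.3  8.8]
True 16.575
```

View pics/t2.png

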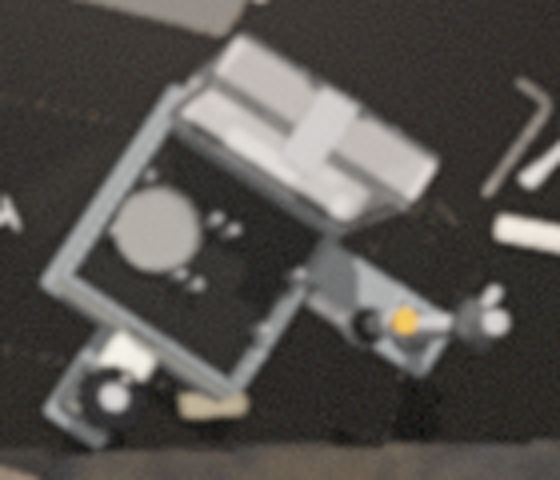

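The dish lies flat between the left four rods, at about (157,228) in the crop. I'll continue with the rest and stop on any loss of grip.

```bash
python3 - <<'E'
from p import *
k=1
while True:
    if not place(k): print("LOST",k);break
    f,D,red=find();print(k,"left",np.round(D,3).tolist(),round(S()["clock"],1))
    if len(D)!=5-k or k==5: break
    k+=1
    d=D[np.argmin([d[0]-.3*d[1] for d in D])]
    if not pick(d,[(o,.03) for o in D+red if o is not d]+FIX): print("MISS",k);break
f=eyes.grab_frame("top")
cv2.imwrite("pics/t3.png",f["frame"][:,:,::-1])
E
```

```text
gap over tray 0.67
hit True z err mm 0.0
1 left [[0.646, 0.09], [0.632, 0.192], [0.546, 0.198], [0.539, 0.071]] 21.9
pick [0.5465 0.1981] phi 1.15 clear 0.0384
grip 0.669 42.540320539847016 [-2.5 -0.6  6.2]
gap over tray 0.669
hit True z err mm -0.0
2 left [[0.647, 0.09], [0.632, 0.192], [0.539, 0.071]] 32.6
pick [0.539 0.071] phi 1.15 clear 0.048
grip 0.671 41.59501114860177 [-3.6  0.   7.1]
gap over tray 0.669
hit True z err mm 0.1
3 left [[0.647, 0.09], [0.632, 0.192]] 42.4
pick [0.6316 0.1917] phi 0.1 clear 0.0638
grip -0.001 2.975805401802063 [-0.9 -0.1  5.8]
MISS 4
```

The grip on dish 5 missed, so it was probably knocked aside. I'll move back and look.

```bash
python3 - <<'E'
from p import *
env.release()
p=np.array([.35,.40]);env.reach([*p,ZT],quat(1.3,p))
f,D,red=find();print(np.round(D,4).tolist(),np.round(red,3).tolist())
im=f["frame"][:,:,::-1].copy()
cv2.imwrite("pics/t4.png",cv2.resize(im[120:280,160:500],None,fx=2.3,fy=2.3,interpolation=cv2.INTER_CUBIC))
E
```

```text
[] [[0.762, 0.27], [0.569, 0.38], [0.473, 0.437]]
```

View pics/t4.png

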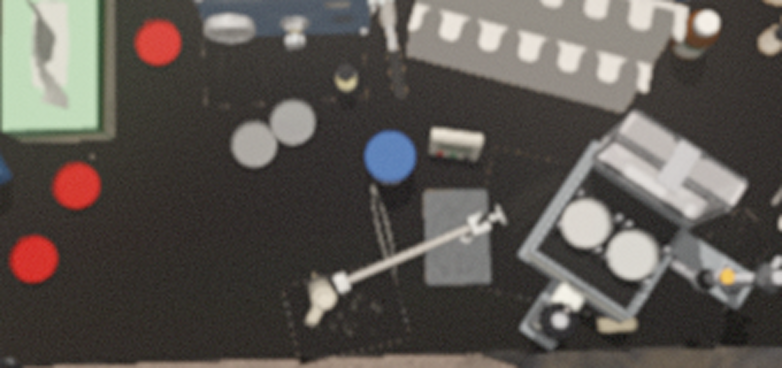

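The fifth dish was knocked aside and now touches the sixth: they are at (254,144) and (293,122) in the crop, which merges their blobs. The four placed dishes sit properly in two stacks. I'll pick each of the pair across the contact line.

```bash
python3 - <<'E'
from p import *
f=eyes.grab_frame("top")
D=[plane(f,[np.array(c)/2.3+[160,120]-.3],.013)[0][:2] for c in((254,144),(293,122))]
print(np.round(D,4),np.linalg.norm(D[0]-D[1]))
red=[(.762,.27),(.569,.38),(.473,.437)]
oth=[(o,.03) for o in red]+FIX
if pick(D[0],oth+[(D[1],.03)]):
    ok=place(4);f,E,_=find();print(ok,np.round(E,4).tolist(),S()["clock"])
    if ok and len(E)==1 and pick(E[0],oth):
        print(place(5),[len(x) for x in find()[1:2]],S()["clock"])
p=np.array([.35,.40]);env.reach([*p,ZT],quat(1.3,p))
f=eyes.grab_frame("top");g=eyes.grab_frame("side");np.savez("ref.npz",t=f["frame"],s=g["frame"])
cv2.imwrite("pics/t5.png",np.vstack([cv2.resize(f["frame"][150:280,230:500,::-1],None,fx=2,fy=2,interpolation=cv2.INTER_CUBIC),cv2.resize(g["frame"][200:330,270:450,::-1],(540,330),interpolation=cv2.INTER_CUBIC)]))
E
```

```text
[[0.6174 0.1415]
 [0.6457 0.0886]] 0.06005806881328459
pick [0.6174 0.1415] phi 0.45 clear 0.0244
grip 0.67 42.682204332668334 [-1.3 -0.9  5.3]
gap over tray 0.665
hit True z err mm 0.1
True [[0.6467, 0.0895]] 60.575
pick [0.6467 0.0895] phi 0.4 clear 0.0638
grip 0.667 42.902378076687455 [-1.2  0.4  5.7]
gap over tray 0.668
hit True z err mm -0.0
True [0] 70.6333
```

View pics/t5.png

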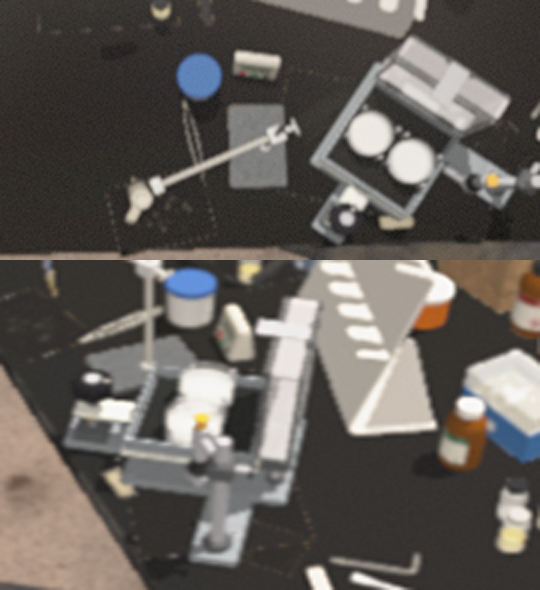

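All six dishes are in, three to each stack. Next is the lid. I'll estimate its angle from the far upper frame corners, at c2 (300,52) and (545,208), and check that I can reach the space behind it.

```bash
python3 - <<'E'
from p import *
f=eyes.grab_frame("top");g=eyes.grab_frame("side")
for z in(.215,.222,.228):
    w=plane(f,np.array([[300,52],[545,208]])/5+[375,160],z)[:,:2];print(z,((w-TR)@RT).round(3).tolist())
# prediction of corners for several angles, in c2 and side pixels
for th in(1.5,1.57,1.65):
    P=[[*tw(.07-.144*np.cos(th)+h*np.sin(th),y),.08+.144*np.sin(th)+h*np.cos(th)] for h in(0,.04) for y in(.075,-.075)]
    print(th,((proj(f,P)-[375,160])*5).round(0).tolist(),proj(g,P).round(0).tolist())
print("rack corner z0",plane(f,[[440,163]],0.)[0].round(3))
for x in(.11,.125,.14,.16):
    p=tw(x,0);q=quat(YAW+np.pi/2,p)
    print(x,p.round(3),[None if kinematics.ik([*p,z],q) is None else 1 for z in(.17,.2,.24,.3)])
E
```

```text
0.215 [[0.109, 0.072], [0.111, -0.077]]
0.222 [[0.107, 0.073], [0.109, -0.076]]
0.228 [[0.106, 0.073], [0.108, -0.075]]
1.5 [[247.0, 122.0], [492.0, 285.0], [290.0, 60.0], [536.0, 221.0]] [[360.0, 213.0], [352.0, 242.0], [372.0, 214.0], [365.0, 243.0]]
1.57 [[258.0, 106.0], [503.0, 269.0], [300.0, 45.0], [545.0, 206.0]] [[363.0, 213.0], [356.0, 243.0], [375.0, 215.0], [369.0, 244.0]]
1.65 [[270.0, 89.0], [515.0, 251.0], [310.0, 29.0], [555.0, 189.0]] [[367.0, 214.0], [359.0, 243.0], [379.0, 216.0], [372.0, 246.0]]
rack corner z0 [ 0.663 -0.386  0.   ]
0.11 [ 0.56  -0.377] [1, 1, 1, 1]
0.125 [ 0.572 -0.386] [1, 1, 1, 1]
0.14 [ 0.584 -0.395] [1, 1, 1, 1]
0.16 [ 0.6   -0.407] [1, 1, 1, 1]
```

The lid stands at about 1.56 rad, and the position behind it is reachable. I'll swing it over with closed fingers, then press the front edge.

```bash
cat > lid.py <<'E'
from p import *
env.close_gripper(30)
p=tw(.132,0);q=quat(YAW+np.pi/2,p)
env.reach([*tw(.0,0),ZT],q);env.movel([*p,ZT],.25)
print("down hit",env.movel([*p,.205],.15,guard=6))
r,h=.130,.040
for th in np.linspace(1.55,.13,13):
    x=.07-r*np.cos(th)+h*np.sin(th)+.011;z=.08+r*np.sin(th)+h*np.cos(th)
    hit=env.movel([*tw(x,0),z],.12,guard=30)
    print(round(th,2),hit,S()["contact_force"].round(1))
    if hit: break
print(S()["clock"])
E
python3 - <<'E'
import lid
from p import *
f=eyes.grab_frame("top");g=eyes.grab_frame("side")
cv2.imwrite("pics/l1.png",cv2.resize(g["frame"][170:300,270:450,::-1],None,fx=4,fy=4,interpolation=cv2.INTER_CUBIC))
E
```

```text
down hit False
1.55 False [ 0.7 -0.5 -0. ]
1.43 False [-0.2  0.2 -0.1]
1.31 False [ 0.6 -0.2 -0. ]
1.2 False [-0.9  0.5  0.2]
1.08 False [-0.   0.1  0.4]
0.96 False [ 0.2 -0.5  0.1]
0.84 False [ 0.2 -0.5 -0.2]
0.72 False [ 1.1 -0.2 -0.1]
0.6 False [ 0.5 -0.1  0.2]
0.49 False [0.5 0.  0.2]
0.37 False [ 0.4 -0.3 -0.1]
0.25 False [-0.1  0.1  0.1]
0.13 False [0.5 0.1 0.6]
82.3333
```

View pics/l1.png

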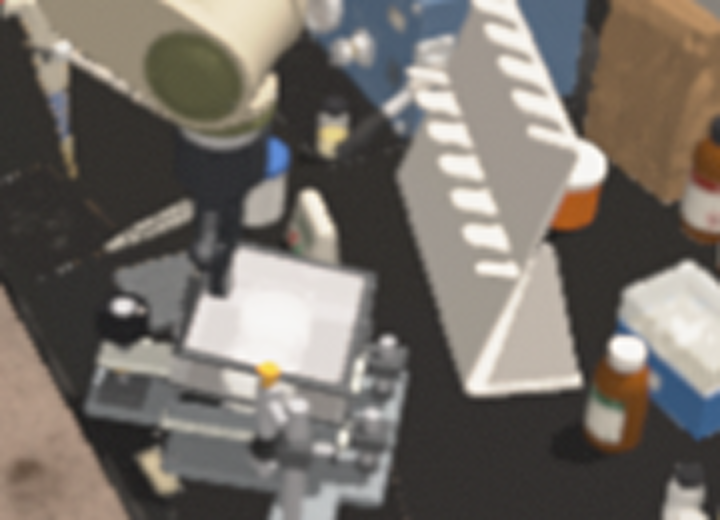

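The lid has swung over and is ajar, with the fingertips at the middle of its front edge, (215,290) in the crop. Now I'll press it shut.

```bash
python3 - <<'E'
from p import *
s=S();z0=s["position"][2]
env.movel([*tw(-.055,0),z0+.012],.1);env.movel([*tw(-.068,0),z0+.012],.1)
for z in np.arange(.142,.1125,-.002):
    hit=env.movel([*tw(-.068,0),z],.05,guard=35);F=S()
    print(round(z,3),hit,F["position"][2].round(4),F["contact_force"].round(1))
    if hit or F["contact_force"][2]>22: break
env.movel([*tw(-.068,0),.2],.15);env.movel([*tw(-.068,0),ZT],.3)
p=np.array([.35,.40]);env.reach([*p,ZT],quat(1.3,p))
a=[];b=[]
for i in range(6): f=eyes.grab_frame("top");g=eyes.grab_frame("side");a.append(f["frame"]);b.append(g["frame"])
np.savez("ref.npz",t=np.mean(a,0),s=np.mean(b,0));print(S()["clock"])
A=np.mean(a,0)[...,::-1];B=np.mean(b,0)[...,::-1]
cv2.imwrite("pics/l2.png",np.hstack([cv2.resize(A[165:275,395:490],(400,463),interpolation=cv2.INTER_CUBIC),cv2.resize(B[215:305,290:370],(400,463),interpolation=cv2.INTER_CUBIC)]))
E
```

```text
0.142 False 0.1414 [-0.4 -0.7  0.2]
0.14 False 0.1399 [ 0.3 -0.5 -0.1]
0.138 False 0.1379 [ 0.5 -0.9 -0.6]
0.136 False 0.1359 [-0.6  0.5  0.8]
0.134 False 0.1339 [ 0.9  0.3 -0.3]
0.132 False 0.1319 [-0.2 -0.4  0.5]
0.13 False 0.1301 [-1.6  0.8  2.7]
0.128 False 0.1281 [-1.8  0.1  2.5]
0.126 False 0.1258 [-0.3  1.3 -0.2]
0.124 False 0.1237 [-0.  -0.2 -0.4]
0.122 False 0.1218 [ 0.2 -0.8  0.1]
0.12 False 0.1199 [-0.1  0.3  0.8]
0.118 False 0.1196 [-5.4  4.7 18. ]
0.116 False 0.1192 [-11.   10.   34.5]
90.9083[ WARN:0@30.902] global loadsave.cpp:1063 imwrite_ Unsupported depth image for selected encoder is fallbacked to CV_8U.
```

View pics/l2.png

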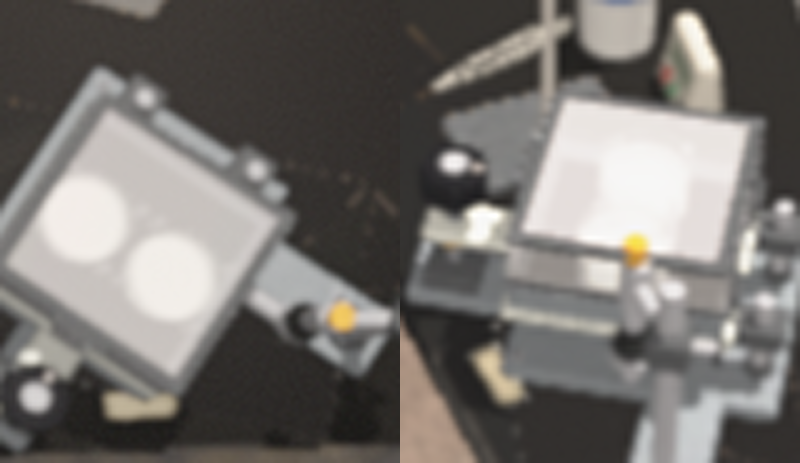

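The force trace shows contact at 0.131 m, then the catch snapping and a hard stop at 0.120 m, so the lid is shut. Both stacks are visible through it. Next I'll take a baseline image profile along the cup axis and grip the knob.

```bash
cat > k.py <<'E'
from p import *
ZS=np.arange(.070,.150,.002)
AX=tw(.020,-.122)
def prof(n=4):
    """side-view brightness along the cup's axis, averaged"""
    im=0
    for i in range(n):
        g=eyes.grab_frame("side");im=im+g["frame"].mean(2)/n
    P=proj(g,[[*AX,z] for z in ZS])
    out=[cv2.remap(im.astype(np.float32),(P[:,0]+d).astype(np.float32)[None],P[:,1].astype(np.float32)[None],cv2.INTER_CUBIC)[0] for d in(-4,-2,0,2,4)]
    return im,P,np.array(out)
E
python3 - <<'E'
from k import *
im,P,o=prof(6);np.save("im_ref.npy",im)
print(P[[0,-1]].round(1))
for z,r in zip(ZS,o.T):print(round(z,3),r.round(0))
K=np.array([.3713,-.2382]);phi=YAW+np.pi/2
env.release()
q=quat(phi,K);
a=2.505;
q=[np.cos(a/2),np.sin(a/2),0,0]
env.reach([*K,ZT],q);j=S()["joints"];print(j.round(2))
env.movel([*K,.15],.25);print("hit",env.movel([*K,.088],.06,guard=8))
env.close_gripper(50);s=S();print(s["finger_gap"],s["contact_force"].round(1),s["ft_torque"].round(2),s["position"],s["clock"])
im,P,o2=prof(4);print(np.abs(o2-o).max(1))
E
```

```text
[[335.2 286.5]
 [335.8 268.7]]
0.07 [110. 125. 148. 160. 115.]
0.072 [111. 128. 143. 164. 116.]
0.074 [114. 129. 129. 157. 110.]
0.076 [116. 126. 114. 141. 102.]
0.078 [117. 115.  92. 117.  92.]
0.08 [117. 103.  74.  93.  84.]
0.082 [115.  86.  58.  71.  78.]
0.084 [112.  72.  51.  62.  77.]
0.086 [107.  59.  47.  56.  78.]
0.088 [102.  50.  46.  55.  78.]
0.09 [97. 45. 46. 56. 79.]
0.092 [90. 40. 43. 53. 78.]
0.094 [89. 39. 41. 50. 77.]
0.096 [94. 41. 44. 51. 74.]
0.098 [104.  46.  51.  54.  71.]
0.1 [126.  59.  69.  69.  69.]
0.102 [147.  73.  88.  86.  68.]
0.104 [167.  92. 112. 109.  72.]
0.106 [176. 108. 128. 125.  77.]
0.108 [174. 118. 140. 137.  86.]
0.11 [163. 123. 148. 145.  96.]
0.112 [147. 123. 150. 147. 108.]
0.114 [135. 125. 151. 148. 123.]
0.116 [128. 126. 150. 147. 138.]
0.118 [123. 128. 150. 147. 160.]
0.12 [124. 129. 149. 147. 176.]
0.122 [124. 131. 149. 149. 197.]
0.124 [123. 131. 148. 153. 212.]
0.126 [118. 130. 147. 162. 225.]
0.128 [110. 127. 145. 171. 228.]
0.13 [107. 127. 144. 183. 228.]
0.132 [107. 129. 145. 195. 228.]
0.134 [123. 135. 146. 206. 224.]
0.136 [146. 141. 149. 214. 217.]
0.138 [175. 149. 151. 215. 208.]
0.14 [201. 155. 151. 210. 197.]
0.142 [218. 161. 149. 198. 187.]
0.144 [227. 165. 148. 181. 177.]
0.146 [225. 167. 148. 167. 173.]
0.148 [226. 168. 150. 164. 171.]
[-0.84  0.07  1.52  0.    1.56 -1.77]
hit False
0.5072270979982907 [-5.7 -1.2  7.1] [-0.28  0.91  0.02] [ 0.37106487 -0.23871722  0.0885761 ] 96.825
[10.706726  9.349472  8.464294 12.022202 11.604965]
```

The knob is gripped with a gap of 0.507, which is about 43 mm. The cup's upper edge against its fixed stem, near z 0.102, tracks cup lift at roughly 10 grey levels per mm. Now I'll turn while tracking both edges.

```bash
cat >> k.py <<'E'
def edges(n=4):
    im,P,o=prof(n);m=o[1:4].mean(0)
    def cross(lo,hi,lev,rise):
        for i in range(len(ZS)-1):
            if lo<=ZS[i]<hi and (m[i]-lev)*(m[i+1]-lev)<=0 and (m[i+1]>m[i])==rise:
                return 1e3*(ZS[i]+(lev-m[i])/(m[i+1]-m[i])*.002)
        return -1
    return cross(.074,.095,95,False),cross(.09,.125,95,True),m[5:14].min()
def turn(d,step=.2):
    """turn the held knob clockwise by d rad with the last joint"""
    j=np.array(S()["joints"]);n=max(1,int(np.ceil(abs(d)/step)))
    for i in range(n):
        q=j.copy();q[5]+=d*(i+1)/n;env.set_joints(q)
    return S()
E
python3 - <<'E'
from k import *
print("port,cup",np.round(edges(6),2))
q=np.array(S()["joints"]);q6=q[5]
for d in(.4,.4,.4,.4):
    s=turn(d,.4);print(round(s["joints"][5]-q6,3),np.round(edges(4),2),s["finger_gap"].round(3),s["contact_force"].round(1),s["ft_torque"].round(2),s["clock"])
E
```

```text
port,cup [ 78.83 103.64  41.2 ]Traceback (most recent call last):
  File "<stdin>", line 5, in <module>
AttributeError: 'float' object has no attribute 'round'
```

```bash
cat > t.py <<'E'
from k import *
import sys,os
if not os.path.exists("q.npy"): np.save("q.npy",np.array(S()["joints"]))
q=np.load("q.npy")
for d in map(float,sys.argv[1:]):
    q[5]+=d;env.set_joints(q);np.save("q.npy",q);e=edges(6);s=S()
    print(round(q[5]+1.77,2),np.round(e,2),round(s["finger_gap"],3),s["contact_force"].round(1),s["ft_torque"].round(2),round(s["clock"],1),flush=True)
    if e[1]>106.4: break
E
python3 t.py 0 .4 .4 .4
```

```text
0.4 [ 79.85 103.72  40.83] 0.507 [2.1 1.2 1.1] [ 0.28 -0.13  0.11] 98.5
0.8 [ 79.94 103.54  41.01] 0.509 [ 3.6  2.9 -0.4] [ 0.54 -0.64  0.03] 99.3
1.2 [ 79.5  103.55  41.4 ] 0.508 [ 5.6  3.5 -0.5] [ 0.54 -0.88 -0.11] 100.1
1.6 [ 79.32 103.61  41.2 ] 0.507 [ 7.5  3.5 -1. ] [ 0.59 -1.03 -0.06] 100.8
```

```bash
python3 - <<'E'
from k import *
im,_,_=prof(6);ref=np.load("im_ref.npy")
w=lambda a,b:a[b[0]:b[1],b[2]:b[3]].astype(np.float32)
for n,b in dict(lid=(232,275,320,362),wall=(260,300,300,332),bg=(330,390,340,420),knobarm=(290,320,310,350)).items():
    A,B=w(ref,b),w(im,b);print(n,np.round(cv2.phaseCorrelate(A,B,cv2.createHanningWindow(A.shape[::-1],cv2.CV_32F)),2),np.abs(A-B).mean().round(1))
o=np.vstack([cv2.resize(np.hstack([ref[225:305,290:370],im[225:305,290:370]]),None,fx=5,fy=5,interpolation=cv2.INTER_CUBIC)])
cv2.imwrite("pics/k1.png",o.clip(0,255).astype(np.uint8))
E
```

```text
Traceback (most recent call last):
ValueError: setting an array element with a sequence. The requested array has an inhomogeneous shape after 1 dimensions. The detected shape was (2,) + inhomogeneous part.
```

```bash
cat > cmp.py <<'E'
from k import *
def shift(im):
    ref=np.load("im_ref.npy")
    for n,b in dict(lid=(232,275,320,362),wall=(260,300,300,330),bg=(330,390,340,420)).items():
        A,B=[x[b[0]:b[1],b[2]:b[3]].astype(np.float32) for x in(ref,im)]
        (s,r)=cv2.phaseCorrelate(A,B,cv2.createHanningWindow(A.shape[::-1],cv2.CV_32F))
        print(n,np.round(s,2),round(r,2),np.abs(A-B).mean().round(1))
E
python3 - <<'E'
from cmp import *
im,_,_=prof(6);np.save("im_b.npy",im);shift(im)
ref=np.load("im_ref.npy")
cv2.imwrite("pics/k1.png",cv2.resize(np.hstack([ref[225:305,290:370],im[225:305,290:370]]),None,fx=5,fy=5,interpolation=cv2.INTER_CUBIC).clip(0,255).astype(np.uint8))
E
```

```text
lid [ 0.42 -0.25] 0.96 11.3
wall [-0.03 -0.3 ] 0.96 3.5
bg [-0.01 -0.03] 0.98 1.5
```

View pics/k1.png

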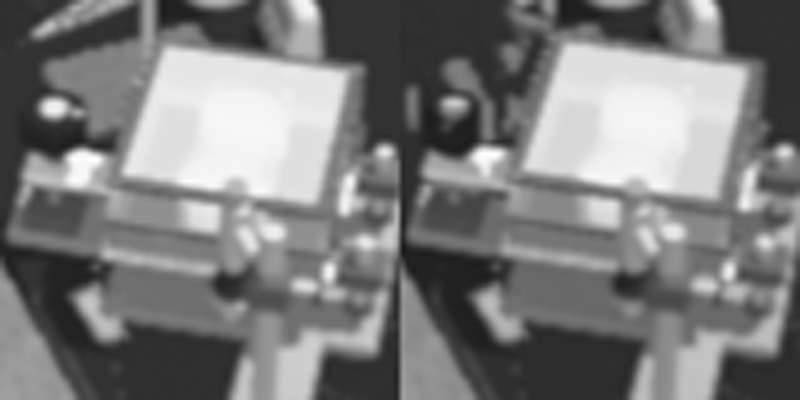

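I can't tell by eye from this pair, so I'll track the tray's bright rim line at rows ~268–284, columns 313–331, numerically.

```bash
cat > rim.py <<'E'
from cmp import *
def rim(im):
    """vertical sub-pixel shift of tray rim lines against the reference, per column group; px"""
    ref=np.load("im_ref.npy");out=[]
    for c0,r0,r1 in((312,266,284),(318,267,285),(324,268,286),(312,255,272),(320,256,273)):
        A=ref[r0:r1,c0:c0+6];B0=im[r0-3:r1+3,c0:c0+6]
        best=[]
        yy,xx=np.mgrid[r0:r1,c0:c0+6].astype(np.float32)
        sh=np.arange(-2.5,1.01,.05)
        for s in sh: best.append(((cv2.remap(im.astype(np.float32),xx,yy+np.float32(s),cv2.INTER_CUBIC)-A)**2).mean())
        out.append(round(float(sh[np.argmin(best)]),2))
    return out
E
python3 - <<'E'
from rim import *
print(rim(np.load("im_b.npy")),rim(prof(4)[0]))
q=np.load("q.npy");
for d in(.4,):
    q[5]+=d;env.set_joints(q);np.save("q.npy",q);print(q[5]+1.77,rim(prof(6)[0]),np.round(edges(4),2),S()["clock"])
E
```

```text
[-0.95, -0.95, -1.0, -0.9, -1.1] [-0.95, -0.95, -1.05, -0.95, -1.1]
1.9967513833142083 [-1.1, -1.15, -1.2, -1.15, -1.25] [ 79.97 103.91  42.36] 102.6083
```

The rim shift is -0.98 px at 1.6 rad, where 4 mm is predicted, so the knob drives the case as expected. I'll continue in small steps.

```bash
python3 - <<'E'
from rim import *
q=np.load("q.npy")
for d in(.3,.3,.3,.3):
    q[5]+=d;env.set_joints(q);np.save("q.npy",q);e=edges(8);s=S()
    print(round(q[5]+1.77,2),rim(prof(3)[0]),np.round(e,2),s["contact_force"].round(1),round(s["clock"],1))
    if e[1]>105.5: break
E
```

```text
2.3 [-1.25, -1.3, -1.35, -1.25, -1.45] [ 80.93 104.93  40.59] [ 8.8  2.1 -3.1] 103.4
2.6 [-1.45, -1.5, -1.55, -1.4, -1.65] [ 82.54 105.36  40.93] [ 7.7 -0.3 -3.8] 104.3
2.9 [-1.6, -1.65, -1.75, -1.65, -1.85] [ 83.36 106.83  41.67] [ 7.5 -0.9 -3.7] 105.3
```

The cup edge has moved from 103.6 to 106.8, a lift of about 3 mm, with contact at roughly 1.9 rad. I'll release, retreat and verify.

```bash
python3 - <<'E'
from rim import *
env.release();p=S()["position"]
env.movel([p[0],p[1],.2],.1);env.movel([p[0],p[1],ZT],.25)
p=np.array([.35,.40]);env.reach([*p,ZT],quat(1.3,p))
im,_,_=prof(6);e=edges(6);s=S();print(rim(im),np.round(e,2),s["contact_force"].round(1),s["clock"])
f=eyes.grab_frame("top")["frame"];g=eyes.grab_frame("side")["frame"]
cv2.imwrite("pics/end.png",np.hstack([cv2.resize(x[...,::-1],(400,463),interpolation=cv2.INTER_CUBIC) for x in(f[165:275,395:490],g[215:305,290:370])]))
E
```

```text
[-1.55, -1.6, -1.65, -1.6, -1.7] [ 84.01 106.34  44.35] [-0.2  0.7 -0. ] 110.7833
```

View pics/end.png

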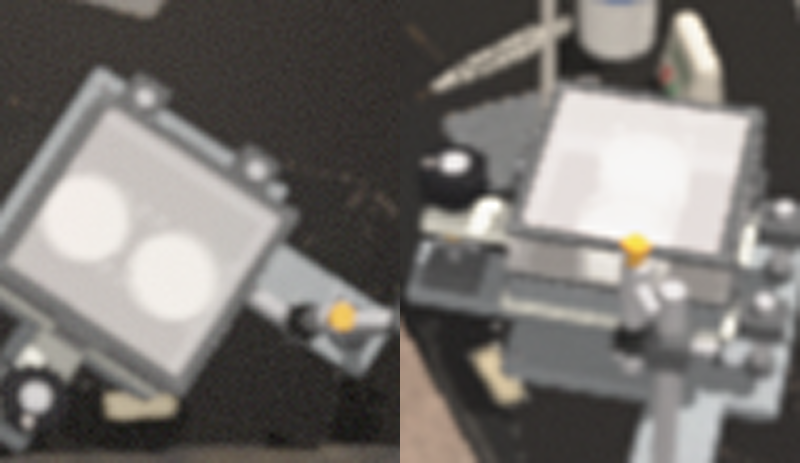

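The end picture shows the lid shut over both stacks, the cup at (630,335) sitting on the port and the arm clear. The cup edge reads about 2.7 mm of lift.

```bash
python3 -c "
from bench import job;print(job.hand_in())"
```

```text
the job is handed in; nothing more can be done
None
```

The job is handed in, with no verdict returned: all six dishes are flat in the case in two stacks of three, the lid is snapped shut, and the port holds the cup lifted about 2.7 mm by the camera reading.

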